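# Open the orange-labelled parts carton for inspection

### The job

The parts in the orange-labelled carton are next to be measured. Swing both of its half-closed flaps open, each well past upright so that it leans outwards, and leave the blue-labelled carton untouched.

Things in the scene. Friction and masses are not known exactly. Their poses are not given: they have to be found in the camera images.
- carton_orange: open-topped cardboard carton, orange labels on sides and flaps, 170 (x) by 130 (y) by 110 mm high, fixed to the table. Origin: centre of the underside; z up; its -x side roughly faces the robot. Two flaps hinge on the -x (near) and +x (far) top edges, with a slot at least 85 mm wide between their free edges at the middle. Contents (brass bushings in foam) reach 60 mm up
- orange_near_flap (a joint): angle (rad) of the orange carton's near flap: panel 60 mm long, 128 wide, 4 thick, hinged along carton y at x = -85, z = 110 mm. 0 = flat over the opening, free edge towards the middle; 1.57 = upright; more = leaning outwards; stop at 2.8. Starts ajar at 0.8 to 1.15. The stiff crease (0.04 N m) keeps it where it is left; a few newtons outwards on its inner face turn it
- orange_far_flap (a joint): angle (rad) of the orange carton's far flap: panel 60 mm long, 128 wide, 4 thick, hinged along carton y at x = +85, z = 110 mm. 0 = flat over the opening, free edge towards the middle; 1.57 = upright; more = leaning outwards; stop at 2.8. Starts ajar at 0.8 to 1.15. The stiff crease (0.04 N m) keeps it where it is left; a few newtons outwards on its inner face turn it
- carton_blue: the same carton with blue labels and steel bushings, its flaps also ajar; origin and size as for the orange one. Not to be touched
Not all that is in view belongs to the job. What is shaped like the carton_orange but green is not meant.

How it is judged (in metres and radians):
At the end, for the whole second after the job is handed in: both flaps of the orange-labelled carton stand open past upright, leaning outwards (joint above 1.75 rad, i.e. 10 degrees past upright), and are at rest (value of joint each of orange_near_flap, orange_far_flap above 1.75 rad and velocity of joint orange_near_flap between -0.1 and 0.1 rad/s and velocity of joint orange_far_flap between -0.1 and 0.1 rad/s); the robot touches nothing.
It fails at once if the robot touched the blue-labelled carton or its flaps (more than 1 N) (contact force between carton_blue and the fingers above 1 N or contact force between carton_blue and the arm above 1 N).
It also fails if it takes over 40 s, if anything falls off the work surface, if the arm or the gripper's body presses on something with over 40 N, if the wrist force passes 120 N, or if a joint passes its speed limit or range.

### The arm

A 6-joint arm with a two-finger parallel gripper is mounted at the origin on the work surface. World frame = base frame: x ahead of the robot, y to its left, z up, the work surface at z = 0. Lengths are in mm, angles in rad, forces in N, time in s.
With the tool pointing down it reaches from about 300 to 775 mm from the base axis. Payload 14.6 kg.
Tool frame: the origin (TCP) lies at the very end of the fingers, on their centre line; the grasp point (between the pads) lies 19 mm behind it; z points along the fingers, y is the line along which they close (so a half turn about z gives the same grasp; the last joint's range is limited). The gripper opens to 94 mm and grips with 3 to 60 N. Pads are 16 mm wide; open, the fingers measure 119 mm over their backs; the gripper's body (75 mm by 177 mm) begins 78 mm behind the grasp point.
Start: joints at [1.231, 0.3, 1.521, -0, 1.321, -0.067], TCP at [148.184, 529.652, 205.446] pointing down, gripper open.
Joint ranges: [-3.03, 3.03], [-0.79, 2.21], [0.23, 2.52], [-1.04, 4.18], [0, 3.07], [-2.55, 2.55]. Speed limits (rad/s): [2.22, 2.22, 2.57, 3.14, 3.14, 3.14].

### API

Orientations are given as [roll, pitch, yaw] about the fixed x, y, z axes, in that order (R = Rz(yaw) Ry(pitch) Rx(roll)).
In Python, from cell import manip, optics gives the robot as it stands.
- The arm moves only by the shell command python3 -m crank 'ROWS' [FORCE]. ROWS is JSON, a list of rows, each a list of 7 numbers: the opening in per cent of the stroke, from 0 (shut) to 100 (fully open), then the shift along the tool's x, y, z in mm, then the turn, a rotation vector about the tool's x, y, z in rad. A call has 1 to 10 rows; each row is the pose to reach, as a shift and turn from the pose commanded when the call began, along the tool's axes at that moment; what a row does not reach only later rows make up. A row lasts 1/10 s, in which the tool goes at most 50 mm and 8.59 degrees, less where a joint would pass 70% of its speed; a pose out of reach is approached as far as the arm can. A call with a gripper value outside its range is refused whole. The fingers move at their own pace and stop on an object; FORCE is the grip in N (left out, the last holds). Time passes only in rows, so rows that repeat a pose let the fingers close. It gives the time, the measured TCP pose, the force, the opening and the grip force at its end, in the units of the state.
- manip.read_state(): the state, without advancing time (a new reading comes with each control period).
- optics.camera(name): name is "scene" or "top"; returns (picture, depth): 480x640x3 uint8, red, green, blue; 480x640 float32, mm along the optical axis (not along the pixel's ray), 0 where there is no reading.
- optics.calibration(name): a dict with "camera_matrix" (3x3 intrinsics, pixels), "k1" (the pictures are not rectified: a ray, as slopes to the right and down, at radius r is drawn at 1 + k1 r^2 times it, then the intrinsics apply), "R" (3x3) and "t" (3): a world point X has camera coordinates R X + t. Camera axes: x right, y down, z forward; pixel columns grow to the right and rows downward; lengths in mm; the calibration is good to about 2 mm. A picture is of the moment at which its call begins. calibration takes no time and is no camera call.
- manip.sign_off(): hands the job in; it is judged then, once.
The state is a dict: "clock": time; "joints": joint angles; "qd": joint speeds; "effort": joint torques, N m; "eef_pos": TCP position; "eef_rot": TCP orientation; "wrist_force": force on the tool from outside, world axes, zero at the start; "moment": the same for the moment, N m; "finger_gap": finger opening in mm; "finger_force": force on a finger pad.
Only numpy, scipy, OpenCV 4.12 (cv2) and the standard library are available. Lean on these libraries where they do the work, as an engineer would, in place of code of your own. Each camera call takes 0.05 s, during which the arm holds its last target. There are 200 camera calls.

## Working session

There is one attempt and no reset: what is moved stays moved. The work goes in short steps, Python scripts to look and compute and a shell command to move; the robot and the scene stay as the last step left them, time stands still between calls to the robot, and variables do not carry over. Pictures are saved under pics/ and viewed, at most 10 in all, crops included, and the job is handed in when it is done.

```bash
mkdir -p pics; ls; cat > h.py <<'E'
import numpy as np, cv2
from cell import manip, optics
def cloud(name):
    im,d=optics.camera(name); c=optics.calibration(name)
    K=np.array(c["camera_matrix"],float);k=c["k1"];R=np.array(c["R"]);t=np.array(c["t"])
    v,u=np.mgrid[0:480,0:640]
    p=cv2.undistortPoints(np.stack([u.ravel(),v.ravel()],1).astype(float)[:,None],K,np.array([k,0,0,0.]))[:,0]
    z=d.ravel()[:,None].astype(float)
    X=(np.c_[p,np.ones(len(p))]*z-t)@R
    X[z[:,0]==0]=np.nan
    return im,X.reshape(480,640,3)
def save(name,im): cv2.imwrite("pics/"+name,cv2.cvtColor(im,cv2.COLOR_RGB2BGR))
E
python3 - <<'E'
from h import *
for n in ("scene","top"):
    im,X=cloud(n); save(n+"0.png",im); np.savez(n+"0.npz",im=im,X=X)
print(manip.read_state())
E
```

```text
pics
{'clock': 0.1, 'joints': array([ 1.23140267e+00,  3.00398055e-01,  1.52154742e+00, -1.83467156e-05,
        1.32067333e+00, -6.65608740e-02]), 'qd': array([-7.02285890e-04, -1.15587197e-03, -7.79391573e-04,  5.14570353e-05,
       -7.65056568e-04,  1.98858296e-03]), 'effort': array([-2.20247862e-04, -5.32645261e+01, -3.53285587e+01,  7.09613808e-02,
        2.35044491e-02, -3.09613677e-05]), 'eef_pos': array([148.10963229, 529.43229052, 204.94062876]), 'eef_rot': array([-3.14056759e+00, -5.05197266e-05,  2.86876440e+00]), 'wrist_force': array([ 0.68645936, -0.27969004,  0.19295557]), 'moment': array([-0.00152322,  0.01842427,  0.0025121 ]), 'finger_force': 0.0, 'finger_gap': 94.02497785088094}
```

View pics/scene0.png

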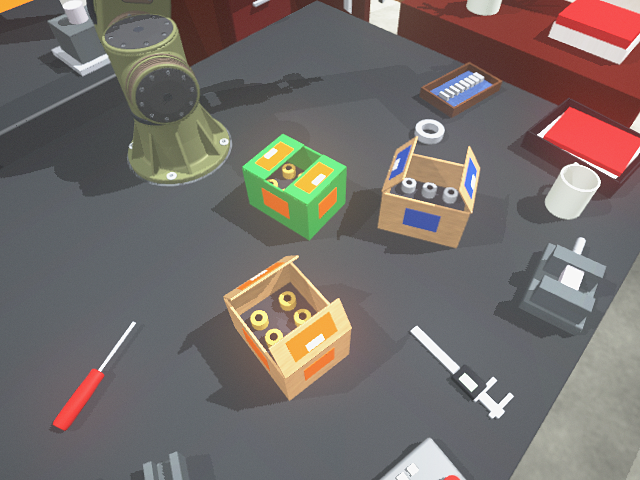

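View pics/top0.png

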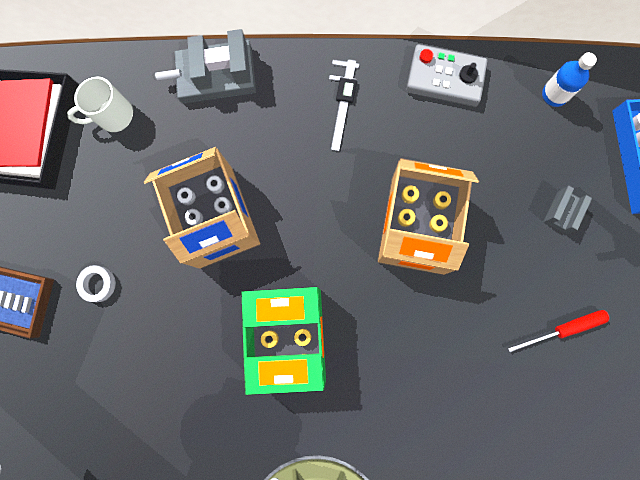

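Candidates: cardboard carton with orange labels (top (428,215), scene (290,325)), the green carton with orange labels (top (283,340)), and the blue-labelled carton (top (205,208)). The first fits: it is plain cardboard with orange labels. I'll confirm in a crop and measure it.

```bash
python3 - <<'E'
from h import *
f=np.load("top0.npz"); im,X=f["im"],f["X"]
save("crop0.png",cv2.resize(im[130:300,350:520],None,fx=3.4,fy=3.4,interpolation=cv2.INTER_CUBIC))
# carton blobs: anything higher than 85 mm
for nm,(r0,r1,c0,c1) in dict(orange=(130,300,350,520),blue=(130,290,120,280),green=(275,405,225,345)).items():
    P=X[r0:r1,c0:c1].reshape(-1,3); P=P[np.isfinite(P[:,2])]
    rim=P[(P[:,2]>104)&(P[:,2]<113)]
    hi=P[P[:,2]>85]
    (c,s,a)=cv2.minAreaRect(rim[:,:2].astype(np.float32))
    print(nm,len(rim),np.round(c),np.round(s),round(a,1),"zmax",np.round(np.percentile(hi[:,2],99)))
    (c,s,a)=cv2.minAreaRect(hi[:,:2].astype(np.float32)); print("   all high",np.round(c),np.round(s),round(a,1))
    if nm=="orange": np.save("rim.npy",rim)
# orange label planes
hsv=cv2.cvtColor(im,cv2.COLOR_RGB2HSV)
m=cv2.inRange(hsv,(8,190,120),(20,255,255)); m[:, :350]=0;m[:,520:]=0;m[:130]=0;m[300:]=0
n,l,st,ce=cv2.connectedComponentsWithStats(m)
for i in range(1,n):
    if st[i,4]<40: continue
    p=X[l==i]; p=p[np.isfinite(p[:,2])]; c=np.median(p,0); 
    q=p[np.linalg.norm(p-c,axis=1)<60]; nv=np.linalg.svd(q-q.mean(0))[2][2]; nv*=np.sign(nv[2])
    print(ce[i].round(),st[i,4],c.round(),nv.round(2))
E
```

```text
orange 436 [ 568. -182.] [131. 176.] 80.5 zmax 163.0
   all high [ 568. -182.] [132. 176.] 80.4
blue 444 [530. 195.] [284. 136.] 26.1 zmax 162.0
   all high [530. 196.] [288. 139.] 26.4
green 964 [347.  63.] [171. 131.] 5.0 zmax 118.0
   all high [347.  62.] [171. 132.] 5.0
[439. 170.] 222 [ 635. -194.  145.] [ 0.83 -0.13  0.54]
[388. 213.] 88 [ 577. -117.   67.] [0.16 0.99 0.  ]
[426. 248.] 757 [ 503. -171.  141.] [-0.76  0.13  0.64]
[416. 265.] 124 [ 483. -167.   65.] [ 0.99 -0.17  0.  ]
```

View pics/crop0.png

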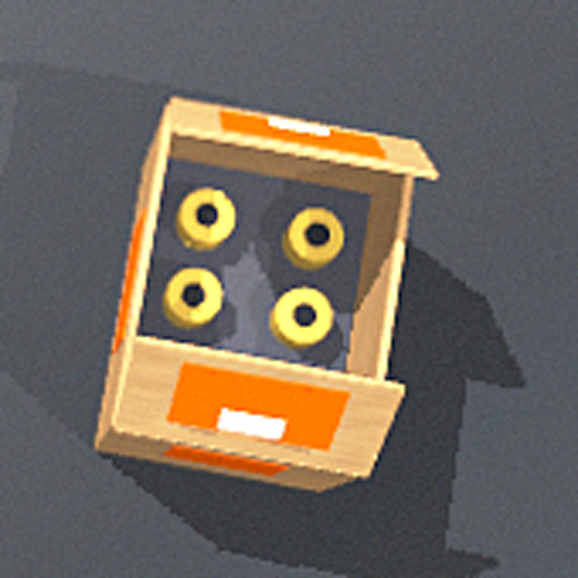

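The crop shows plain cardboard with orange labels and brass bushings, so this is the right carton. Its near flap is at crop (260,410) and its far flap at (300,140). The centre is (568,-182) and the yaw about -0.166. The rim measures about 176x131, which fits the given sizes. From the label normals, the flaps are at about 0.88 (near) and 1.0 (far). I'll raise the tool and cross over with the fingers shut.

```bash
python3 -m crank '[[0,0,0,-50,0,0,0],[0,0,0,-100,0,0,0],[0,-35,-33,-100,0,0,0],[0,-70,-67,-100,0,0,0],[0,-105,-101,-100,0,0,0],[0,-140,-134,-100,0,0,0],[0,-175,-168,-100,0,0,0],[0,-210,-202,-100,0,0,0],[0,-245,-235,-100,0,0,0],[0,-280,-269,-100,0,0,0]]' 10
```

```text
clock: 1.1
eef_pos: [345.8, 193.3, 305.4]
eef_rot: [3.141, 0.0, 2.869]
wrist_force: [1.1, 0.3, -1.2]
finger_gap: 17.3
finger_force: 0.0
```

```bash
python3 -m crank '[[0,-35,-34,0,0,0,0],[0,-70,-67,0,0,0,0],[0,-105,-101,0,0,0,0],[0,-140,-134,0,0,0,0],[0,-175,-168,0,0,0,0],[0,-210,-202,0,0,0,0],[0,-245,-235,0,0,0,0],[0,-280,-269,0,0,0,0],[0,-316,-303,0,0,0,0],[0,-316,-303,0,0,0,0]]'
python3 - <<'E'
from h import *
s=manip.read_state();print(s["joints"].round(2),s["eef_rot"])
from scipy.spatial.transform import Rotation as Ro
R=Ro.from_euler("xyz",s["eef_rot"]).as_matrix()
a=-0.166;C=np.array([[np.cos(a),-np.sin(a),0],[np.sin(a),np.cos(a),0],[0,0,1]]);o=np.array([568,-182,0])
print("tcp in carton",(C.T@(s["eef_pos"]-o)).round(1))
T=lambda g:(R.T@(o+C@np.array(g)-s["eef_pos"])).round(1)
for g in ([2,0,125],[-107,0,132],[2,0,132],[107,0,132],[50,0,132]): print(g,T(g))
E
```

```text
clock: 2.1
eef_pos: [569.0, -186.0, 302.5]
eef_rot: [-3.141, -0.004, 2.865]
wrist_force: [-0.7, 0.8, -1.3]
finger_gap: 0.3
finger_force: 0.0
[-0.38  0.37  1.21 -0.    1.57 -1.67] [-3.14142952 -0.00402081  2.86498736]
tcp in carton [  1.7  -3.8 302.5]
[2, 0, 125] [ -0.6   3.8 177.5]
[-107, 0, 132] [107.7  -8.2 170.9]
[2, 0, 132] [ -0.6   3.8 170.5]
[107, 0, 132] [-105.    15.4  170. ]
[50, 0, 132] [-48.3   9.1 170.3]
```

```bash
python3 -m crank '[[0,0,4,45,0,0,0],[0,0,4,90,0,0,0],[0,0,4,130,0,0,0],[0,0,4,163,0,0,0],[0,0,4,163,0,0,0],[0,20,2,163,0,0,0],[0,35,0,163,0,0,0],[0,50,-2,163,0,0,0],[0,65,-4,163,0,0,0],[0,80,-5,163,0,0,0]]'
python3 -m crank '[[0,12,-1,0,0,0,0],[0,24,-2,0,0,0,0],[0,26,-3,0,0,0,0],[0,26,-3,0,0,0,0],[0,10,-1,0,0,0,0],[0,-10,0,0,0,0,0],[0,-35,3,0,0,0,0],[0,-60,6,0,0,0,0],[0,-80,9,0,0,0,0],[0,-80,9,0,0,0,0]]'
python3 -m crank '[[0,-20,2,0,0,0,0],[0,-35,4,0,0,0,0],[0,-50,6,0,0,0,0],[0,-65,7,0,0,0,0],[0,-80,9,0,0,0,0],[0,-92,10,0,0,0,0],[0,-104,11,0,0,0,0],[0,-106,11,0,0,0,0],[0,-106,11,0,0,0,0],[0,-85,9,0,0,0,0]]'
```

```text
clock: 3.1
eef_pos: [489.9, -165.1, 144.9]
eef_rot: [-3.141, 0.003, 2.869]
wrist_force: [2.1, -1.0, -0.8]
finger_gap: 1.0
finger_force: 0.8
clock: 4.1
eef_pos: [570.9, -178.0, 142.3]
eef_rot: [-3.142, 0.0, 2.869]
wrist_force: [-0.6, 0.3, 0.1]
finger_gap: 0.4
finger_force: 0.0
clock: 5.1
eef_pos: [653.6, -192.1, 142.1]
eef_rot: [-3.142, 0.0, 2.869]
wrist_force: [0.2, 0.6, -0.1]
finger_gap: 0.4
finger_force: 0.0
```

Now back towards the middle, straight up, and check.

```bash
python3 -m crank '[[0,30,-3,0,0,0,0],[0,60,-6,0,0,0,0],[0,85,-9,0,0,0,0],[0,85,-9,0,0,0,0],[0,85,-9,-45,0,0,0],[0,85,-9,-90,0,0,0],[0,85,-9,-135,0,0,0],[0,85,-9,-160,0,0,0],[0,85,-9,-160,0,0,0]]'
python3 -m crank '[[0,40,0,0,0,0,0],[0,80,0,0,0,0,0],[0,120,0,0,0,0,0],[0,160,0,0,0,0,0],[0,180,0,0,0,0,0],[0,180,0,0,0,0,0]]'
python3 - <<'E'
from h import *
a=-0.166;C=np.array([[np.cos(a),-np.sin(a),0],[np.sin(a),np.cos(a),0],[0,0,1]]);o=np.array([568,-182,0])
im,X=cloud("scene"); save("scene1.png",im)
im2,X2=cloud("top")
for nm,Y in (("scene",X),("top",X2)):
    P=Y.reshape(-1,3); P=(P[np.isfinite(P[:,2])]-o)@C
    for s in (-1,1):
        q=P[(abs(P[:,1])<55)&(P[:,0]*s>92)&(P[:,0]*s<160)&(P[:,2]>112)&(P[:,2]<175)]
        if len(q)<30: print(nm,s,len(q));continue
        k=np.polyfit(q[:,2],q[:,0]*s,1)
        print(nm,s,len(q),"tip",(q[:,0]*s).max().round(),q[:,2].max().round(),"angle",(np.pi/2+np.arctan(k[0])).round(2), "from tip",round(np.pi/2+np.arctan2(np.percentile(q[:,0]*s,98)-85,np.percentile(q[:,2],98)-110),2))
print(manip.read_state()["wrist_force"])
E
```

```text
clock: 6.0
eef_pos: [570.0, -178.2, 306.8]
eef_rot: [-3.141, 0.007, 2.869]
wrist_force: [0.1, 0.3, 0.2]
finger_gap: 0.4
finger_force: 0.0
clock: 6.6
eef_pos: [394.2, -128.9, 302.4]
eef_rot: [-3.141, 0.001, 2.869]
wrist_force: [0.4, -0.4, 0.2]
finger_gap: 0.7
finger_force: 0.0
scene -1 1943 tip 128.0 159.0 angle 2.28 from tip 2.29
scene 1 1388 tip 130.0 156.0 angle 2.37 from tip 2.35
top -1 237 tip 120.0 152.0 angle 2.28 from tip 2.28
top 1 1817 tip 130.0 155.0 angle 2.35 from tip 2.36
[ 0.76925405 -0.71664688 -0.51287074]
```

View pics/scene1.png

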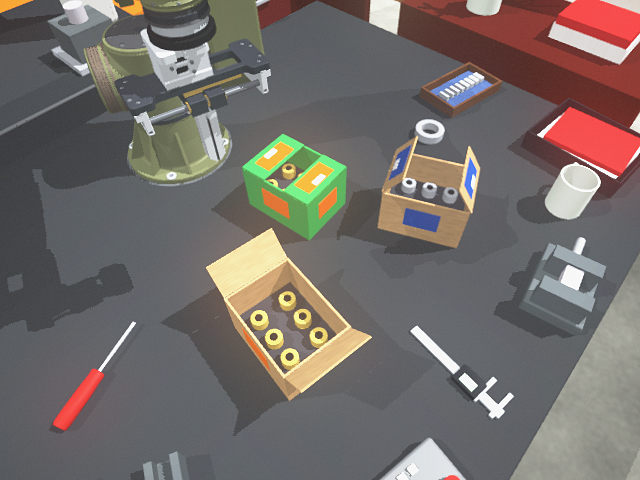

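The picture shows both orange-carton flaps leaning outwards: near at scene (245,265), about 2.28 rad, and far at (335,355), about 2.36 rad. The gripper is clear of everything and the blue carton hasn't been moved.

```bash
python3 -c "
from cell import manip
print(manip.sign_off())"
```

```text
the job is handed in; nothing more can be done
None
```

Both flaps of the orange-labelled carton now lean outwards (near about 2.28 rad, far about 2.36 rad from the camera depth), the blue carton was not touched, and the job is handed in after about 7 s; sign-off gave no verdict.

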